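Zero the blue score counter for the next frame

TASK

A new frame of pool is about to begin: set the blue score counter back to zero by flicking the edge of its thumbwheel on with a fingertip, click by click, clockwise as seen from above, until the white tooth rests at the brass pointer, without running past it. Only push the wheel's teeth: do not shove or lift the counter, and leave the red counter and everything else as they are.

Things in the scene. Friction and masses are not known exactly. Their poses are not given: they have to be found in the camera images.
- blue_counter: the blue score counter: a round walnut plinth, 160 mm across and 30 mm high, standing loose on the table (about 0.9 kg with its flat blue thumbwheel, which turns on a vertical axis through its centre). Origin at the centre of its underside, on the wheel's axis; z up; its x axis points from the axis to the brass pointer
- blue_hub (a point): point on the blue wheel's axis, 45 mm over the table. Hub of 30 mm radius; eight straight radial teeth, 45 degrees apart, 7 mm thick, reaching to 60 mm from the axis; teeth and hub stand 34 to 56 mm over the table (brass cap 62 mm). Between teeth it is open down to the plinth top at 30 mm; the gap is about 28 mm wide at 46 mm from the axis, 39 mm at the tips
- blue_pointer (a point): inner end of the blue counter's brass pointer, an upright bar (22 x 7 mm, from 30 to 54 mm above the table) on the plinth, from 65 to 87 mm from the axis; this point is 65 mm from the axis, 45 mm above the table
- blue_white_tooth (a point): outer tip of the one white tooth (the zero tooth) of the blue wheel, 60 mm from the axis, 45 mm above the table; it turns with the wheel, the other seven teeth are blue
- blue_wheel (a joint): wheel's turn, rad: 0 when the white tooth points at the pointer, growing clockwise seen from above. Starts 2 to 5 clicks short (-1.57 to -3.93). A sprung catch rests it at multiples of 0.785 (45 degrees), a tooth at the pointer; 1 to 2 N at the tooth tips leaves a click; past half a click it snaps on to the next. Stops at -4.6 and 1.6
- red_counter: the red score counter: a round walnut plinth, 160 mm across and 30 mm high, standing loose on the table (about 0.9 kg with its flat red thumbwheel, which turns on a vertical axis through its centre). Origin at the centre of its underside, on the wheel's axis; z up; its x axis points from the axis to the brass pointer
- red_hub (a point): point on the red wheel's axis, 45 mm over the table. Hub of 30 mm radius; eight straight radial teeth, 45 degrees apart, 7 mm thick, reaching to 60 mm from the axis; teeth and hub stand 34 to 56 mm over the table (brass cap 62 mm). Between teeth it is open down to the plinth top at 30 mm; the gap is about 28 mm wide at 46 mm from the axis, 39 mm at the tips
- red_pointer (a point): inner end of the red counter's brass pointer, an upright bar (22 x 7 mm, from 30 to 54 mm above the table) on the plinth, from 65 to 87 mm from the axis; this point is 65 mm from the axis, 45 mm above the table
- red_white_tooth (a point): outer tip of the one white tooth (the zero tooth) of the red wheel, 60 mm from the axis, 45 mm above the table; it turns with the wheel, the other seven teeth are red
- red_wheel (a joint): wheel's turn, rad: 0 when the white tooth points at the pointer, growing clockwise seen from above. Starts at a click from -3.93 to -1.57. A sprung catch rests it at multiples of 0.785 (45 degrees), a tooth at the pointer; 1 to 2 N at the tooth tips leaves a click; past half a click it snaps on to the next. Stops at -4.6 and 1.6
- chalk: small blue chalk cube, 22 mm; origin at the centre of its underside
- ball_stand: black ring, 60 mm across and 12 mm high, that carries the white cue ball (57 mm across, its top 61 mm above the table); origin at the centre of its underside
- tumbler: clear drinking glass, 76 mm across, 90 mm high; origin at the centre of its underside
- soda_can: plain aluminium drink can, 66 mm across, 115 mm high; origin at the centre of its underside
- rack: open wooden ball triangle lying flat, sides about 245 mm, bars 10 mm thick and 40 mm high; origin at its centre, on the table
- table_brush: hand brush lying flat, less than 60 mm high; origin on its underside
- cue_ball_center (a point): centre of the white cue ball resting on the black ring
Things that resemble listed ones, but are neither listed nor needed, are in the scene too. What is shaped like the blue_counter but green or turquoise is not meant.

How it is judged:
By the outcome, as a careful person would: the job done as asked, in the order asked, and still so for the second after the job is handed in, with the robot touching nothing.
It also fails if it takes over 70 s, if anything falls off the work surface, if the arm or the gripper's body presses on something with over 40 N, if the wrist force passes 120 N, or if a joint passes its speed limit or range.

ROBOT

A 7-joint arm with a two-finger parallel gripper is mounted at the origin on the work surface. World frame = base frame: x ahead of the robot, y to its left, z up, the work surface at z = 0. Lengths are in m, angles in rad, forces in N, time in s.
With the tool pointing down it reaches from about 0.35 to 0.775 m from the base axis. Payload 3.1 kg.
Tool frame: the origin (TCP) lies on the centre line of the jaws, within the pads' length; the fingertips stand ctrl.tip_extent ahead of it and the grasp point (between the pads) is the TCP (ctrl.tip_extent is the distance from the TCP to the fingertips, in m); y points along the fingers, z is the direction in which the jaws open and shut, and the axes are right-handed (so a half turn about y gives the same grasp; the last joint's range is limited). The gripper opens to 85 mm and grips with 20 to 120 N. Pads are 22 mm wide; open, the fingers measure 114 mm over their backs; the gripper's body (76 mm by 85 mm) begins 54 mm behind the grasp point. The pads swing forward as they close: fully open they stand 13 mm farther back than shut.
Start: joints at [1.078, 0.311, 0.014, 1.512, -0.004, 1.319, -0.027], TCP at [0.24, -0.495, 0.25] pointing down, gripper open.
Joint ranges: [-2.7, 2.7], [-0.3, 1.91], [-1.27, 1.3], [0.12, 2.57], [-1.44, 4.58], [0.2, 2.03], [-3.05, 3.05]. Speed limits (rad/s): [2.79, 2.79, 3.14, 3.14, 3.14, 3.14, 3.14].

INTERFACE

Orientations are given as [roll, pitch, yaw] about the fixed x, y, z axes, in that order (R = Rz(yaw) Ry(pitch) Rx(roll)).
In Python, from bench import ctrl, hand, cams, ticket, monitor gives the robot as it stands. Calls block until the motion is done:
- ctrl.movep(position, orientation): joint-space move of the TCP to a pose.
- ctrl.servo_line(position, frame=None, feed=0.15, max_force=None): straight line of the TCP; frame=None keeps the orientation; feed is the mean speed in m/s. With max_force (N) it stops when the force on the tool has changed by that much, and returns True; else False.
- ctrl.goto_joints(angles): joint-space move.
- hand.command_gripper(opening, effort=None): finger opening in m; effort is the grip in N (None keeps the last); returns when the fingers have stopped.
- ctrl.dwell(seconds).
- ctrl.ik(position, orientation): joint angles nearest the present ones, or None.
- cams.snapshot(name): name is "scene" or "top"; returns (picture, depth): 420x560x3 uint8, blue, green, red; 420x560 float32, m along the optical axis (not along the pixel's ray), 0 where there is no reading.
- cams.get_calibration(name): a dict with "fx", "fy", "cx", "cy" (pixels), "k1" (the pictures are not rectified: a ray, as slopes to the right and down, at radius r is drawn at 1 + k1 r^2 times it, then the intrinsics apply), "R" (3x3) and "t" (3): a world point X has camera coordinates R X + t. Camera axes: x right, y down, z forward; pixel columns grow to the right and rows downward; lengths in m; the calibration is good to about 2 mm. A picture is of the moment at which its call begins. get_calibration takes no time and is no camera call.
A pose or a line that the arm cannot do raises ctrl.MotionError and nothing moves.
- ticket.finish_job(): hands the job in, once; it reports no verdict.
Readings, each from a call of its own:
- monitor.current_t(): time.
- monitor.current_qpos(): joint angles.
- monitor.current_joint_velocities(): joint speeds.
- monitor.current_tau(): joint torques, N m.
- monitor.current_tool_pos(): TCP position.
- monitor.current_tool_rot(): TCP orientation.
- monitor.current_ft_force(): force on the tool from outside, world axes, zero at the start.
- monitor.current_ft_torque(): the same for the moment, N m.
- monitor.current_grip_width(): finger opening in m.
Only numpy, scipy, OpenCV 4.12 (cv2) and the standard library are available. Lean on these libraries where they do the work, as an engineer would, in place of code of your own. Each camera call takes 0.05 s, during which the arm holds its last target. There are 200 camera calls.

## Working session

There is one attempt and no reset: what is moved stays moved. The work goes in short steps, each a Python script; the robot and the scene stay as the last script left them, time stands still between calls to the robot, and variables do not carry over. Pictures are saved under pics/ and viewed, about 8 in all and at most 12, crops included, and the job is handed in when it is done.

```bash
mkdir -p pics; ls
python3 - <<'E'
from bench import ctrl,cams,monitor
import cv2,numpy as np
for n in("scene","top"):
    p,d=cams.snapshot(n); cv2.imwrite(f"pics/{n}0.png",p); np.save(f"pics/{n}0.npy",d)
    c=cams.get_calibration(n); print(n,{k:np.round(v,4).tolist() for k,v in c.items()})
print(ctrl.tip_extent,monitor.current_t(),monitor.current_tool_rot())
E
```

```text
pics
scene {'fx': 461.0405, 'fy': 461.0405, 'cx': 274.7673, 'cy': 212.6212, 'k1': -0.1596, 'R': [[-0.6545, 0.7559, -0.0182], [0.528, 0.4397, -0.7266], [-0.5412, -0.4851, -0.6868]], 't': [0.3773, -0.2323, 1.6246]}
top {'fx': 427.0443, 'fy': 427.0443, 'cx': 274.4221, 'cy': 216.45, 'k1': -0.0253, 'R': [[-0.0976, -0.9952, -0.0018], [-0.9743, 0.0959, -0.2039], [0.2031, -0.0181, -0.979]], 't': [0.0404, 0.5483, 1.2097]}
0.019 0.1 [-1.57288418e+00 -9.05730911e-05 -2.69067454e+00]
```

View pics/top0.png

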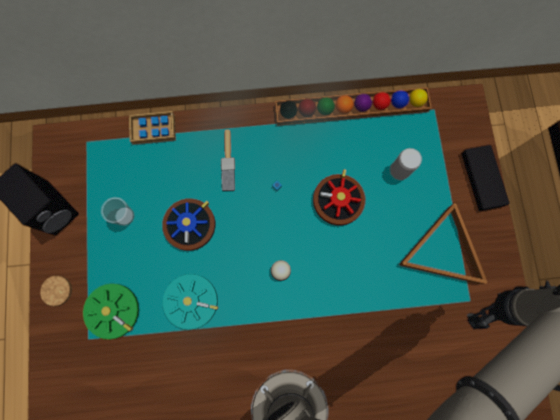

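View pics/scene0.png

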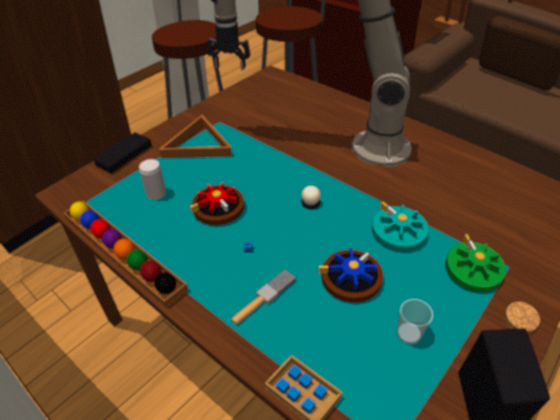

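The top view shows the blue counter near (188,223), its pointer near (206,205) and the white tooth near (186,238). In the scene view it is near (352,272). I'll enlarge both.

```bash
python3 - <<'E'
import cv2,numpy as np
a=cv2.imread("pics/top0.png")[185:265,148:228]; b=cv2.imread("pics/scene0.png")[235:315,310:390]
f=lambda im:cv2.resize(im,(400,400),interpolation=cv2.INTER_CUBIC)
o=np.hstack([f(a),f(b)])
o=np.clip(o.astype(float)*1.5,0,255).astype(np.uint8)
cv2.imwrite("pics/crop0.png",o)
E
cat > h.py <<'E'
import cv2,numpy as np
from bench import ctrl,hand,cams,monitor,ticket
C={n:cams.get_calibration(n) for n in("top","scene")}
def ray(n,u,v):
    c=C[n]; y=np.array([(u-c["cx"])/c["fx"],(v-c["cy"])/c["fy"]]); s=y.copy()
    for _ in range(20): s=y/(1+c["k1"]*(s@s))
    R=np.array(c["R"]); return -R.T@np.array(c["t"]), R.T@np.array([s[0],s[1],1])
def at_z(n,u,v,z):
    o,d=ray(n,u,v); return o+d*(z-o[2])/d[2]
def proj(n,X):
    c=C[n]; q=np.array(c["R"])@np.array(X)+np.array(c["t"]); s=q[:2]/q[2]; s=s*(1+c["k1"]*(s@s))
    return np.array([c["fx"]*s[0]+c["cx"],c["fy"]*s[1]+c["cy"]])
def tri(p,q):
    o1,d1=ray("top",*p);o2,d2=ray("scene",*q)
    k=np.linalg.lstsq(np.c_[d1,-d2],o2-o1,rcond=None)[0]; a=o1+k[0]*d1;b=o2+k[1]*d2
    return (a+b)/2,np.linalg.norm(a-b)
E
```

```text
(no output)
```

View pics/crop0.png

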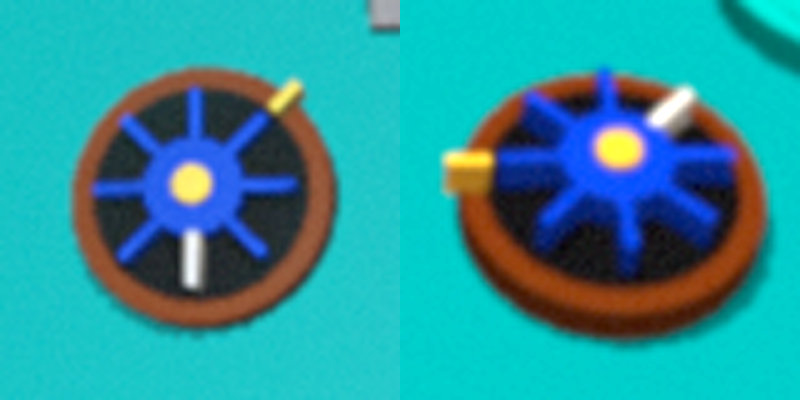

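Both crops agree that the white tooth is 5 clicks short: six o'clock against a pointer at 1:30 in the top view. Top crop pixels are cap (190,184), pointer inner end (268,111) and white tip (193,289). Scene cap is (619,148).

Run:
```python
from h import *
T=lambda x,y:(148+x/5-.4,185+y/5-.4)
S=lambda x,y:(310+(x-400)/5-.4,235+y/5-.4)
print("cap",tri(T(190,184),S(619,148)))
print("white",tri(T(193,289),S(688,92)))
print("ptr inner",tri(T(268,111),S(493,152)))
h=at_z("top",*T(190,184),.062);print("hub top",h, "scene",at_z("scene",*S(619,148),.062))
for nm,p,z in(("ptr in",(268,111),.054),("ptr out",(300,83),.054),("white",(193,289),.056),("t3",(298,183),.056),("t12",(195,88),.056),("t9",(93,189),.056),("t730",(121,261),.056),("t1030",(124,118),.056),("t430",(265,256),.056)):
    q=at_z("top",*T(*p),z)-h; print(nm,np.hypot(*q[:2]).round(4),np.degrees(np.arctan2(q[1],q[0])).round(1))
q=at_z("top",*T(205,197),.03);print("plinth",q)
print("tumbler",at_z("top",115,210,.045),"teal",at_z("top",188,301,.06),"brush",at_z("top",228,185,.03))
```

```text
cap (array([0.55984507, 0.24993947, 0.05855686]), np.float64(0.0009025131627051503))
white (array([0.4984669 , 0.25322945, 0.0503019 ]), np.float64(0.0007620028755488341))
ptr inner (array([0.60047944, 0.20124653, 0.0556757 ]), np.float64(8.587163628801497e-05))
hub top [0.55932645 0.24888035 0.062     ] scene [0.56224474 0.25168057 0.062     ]
ptr in 0.0631 -48.7
ptr out 0.0884 -49.9
white 0.0617 177.3
t3 0.0628 -94.0
t12 0.0597 -4.9
t9 0.0588 86.2
t730 0.0602 132.7
t1030 0.0593 40.2
t430 0.0614 -138.8
plinth [0.55735745 0.24648518 0.03      ]
tumbler [0.6188865  0.46281248 0.045     ] teal [0.32837346 0.25547036 0.06      ] brush [0.66754287 0.11867285 0.03      ]
```

Triangulated heights fit the text: cap 0.0586 m (0.062), white tip 0.050 m and pointer 0.056 m. I take the hub at (0.560, 0.249) and the pointer at -48.5°. I'll stroke the tooth nearest the robot with a straight chord at about 48 mm depth. The fingertip then loses that tooth by about 37° of turn, so no stroke can drive it past one click.

```bash
cat >> h.py <<'E'
HUB=np.array([.560,.249]); PH=np.radians(176.5)
RAD=np.array([np.cos(PH),np.sin(PH)]); TAN=np.array([np.sin(PH),-np.cos(PH)])  # TAN: clockwise
def P(s,z,rho=.0625): return [*(HUB+rho*RAD+s*TAN),z]
ZW=.041+ctrl.tip_extent
def stroke():
    ctrl.servo_line(P(-.027,.105),feed=.2)
    if ctrl.servo_line(P(-.027,ZW),feed=.08,max_force=6): print("blocked z",monitor.current_tool_pos()); return False
    f0=monitor.current_ft_force()
    hit=ctrl.servo_line(P(.022,ZW),feed=.03,max_force=8)
    print("hit",hit,monitor.current_tool_pos(),monitor.current_ft_force()-f0)
    if hit: return False
    ctrl.servo_line(P(.022,.105),feed=.15); return True
def pic(name):
    p,_=cams.snapshot("top"); q,_=cams.snapshot("scene")
    f=lambda im:cv2.resize(im,(400,400),interpolation=cv2.INTER_CUBIC)
    cv2.imwrite(f"pics/{name}.png",np.hstack([f(p[185:265,148:228]),f(q[235:315,310:390])]))
E
python3 - <<'E'
from h import *
hand.command_gripper(0,20); print(ctrl.tip_extent,monitor.current_grip_width())
yaw=min([np.radians(86.5),np.radians(-93.5)],key=lambda y:(lambda q:9 if q is None else abs(q[6]))(ctrl.ik(P(-.027,.2),[-np.pi/2,0,y])))
print(yaw)
ctrl.movep(P(-.027,.2),[-np.pi/2,0,yaw]); ctrl.servo_line(P(-.027,.105))
ctrl.servo_line(P(-.027,ZW),feed=.08,max_force=6)
print(monitor.current_tool_pos(),monitor.current_ft_force(),monitor.current_t(),P(-.027,ZW))
pic("c1")
E
```

```text
0.019 0.0003422372643333095
-1.631882850614698
[0.4959241  0.22613234 0.05993316] [0.63266076 0.57055613 0.58020427] 5.0667 [np.float64(0.49596826453119225), np.float64(0.2258658941635381), 0.06]
```

View pics/c1.png

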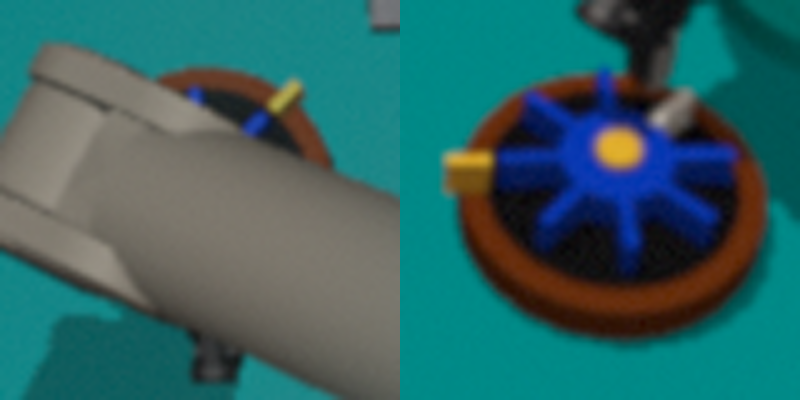

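The scene half shows the fingertip at about (655,70), in the gap just behind the white tooth, with nothing disturbed. Now the first stroke.

Run:
```python
from h import *
print(stroke(),monitor.current_t()); pic("c2")
```

```text
hit False [0.49904173 0.27453317 0.05997547] [-0.27590675 -1.15051961 -1.03683511]
True 8.4917
```

View pics/c2.png

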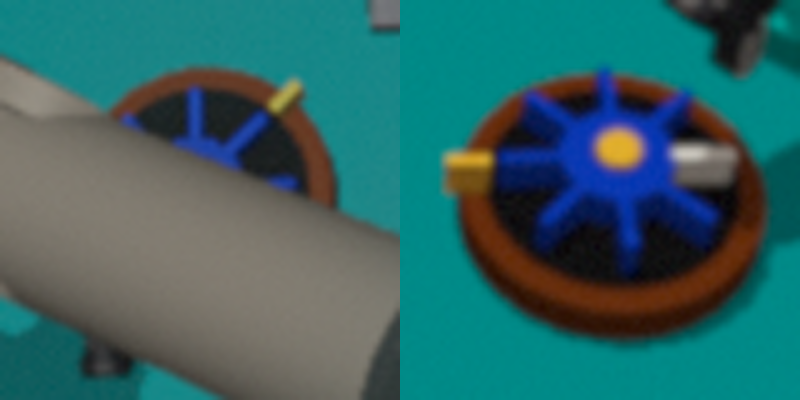

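The first stroke moved the wheel exactly one click. The white tooth is now at scene crop (705,165), and the plinth and pointer haven't moved. I'll do three more strokes, then look.

```bash
python3 - <<'E'
from h import *
for i in range(3):
    ok=stroke(); print(ok,monitor.current_t()); pic(f"c{3+i}")
    if not ok: break
E
python3 -c "
import cv2,numpy as np
cv2.imwrite('pics/c345.png',np.hstack([cv2.resize(cv2.imread(f'pics/c{i}.png')[:,400:],(266,266)) for i in (3,4,5)]))"
```

```text
hit False [0.49902766 0.27453794 0.05996129] [-0.23797711  0.37836433  0.49356131]
True 11.925
hit False [0.49903757 0.27453474 0.05996716] [-1.26423632  0.02502568 -0.3962052 ]
True 15.3583
hit False [0.49903822 0.2745214  0.0599835 ] [-0.80090641  0.36139201  0.20983751]
True 18.7917
```

View pics/c345.png

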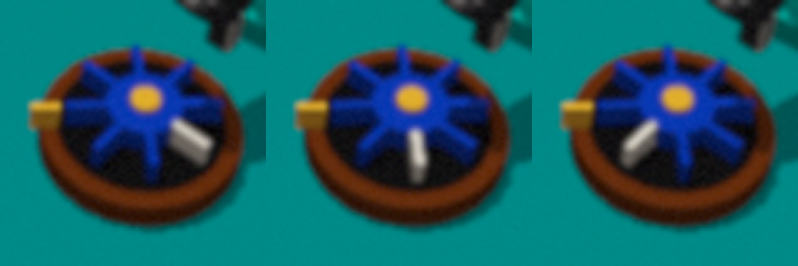

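In the three frames the white tooth steps one click each time: (190,142), (417,155), then (640,143). It is now one click short of the pointer at (577,110). I'll do the last stroke, then retreat.

Run:
```python
from h import *
print(stroke())
r=monitor.current_tool_rot()
ctrl.servo_line(P(.022,.25),feed=.2)
ctrl.goto_joints([1.078,0.311,0.014,1.512,-0.004,1.319,-0.027])
ctrl.dwell(.5); pic("c6"); print(monitor.current_t())
a=cv2.imread("pics/top0.png"); b,_=cams.snapshot("top"); cv2.imwrite("pics/top1.png",b)
d=cv2.absdiff(a,b).max(2)>60; ys,xs=np.where(d); print(d.sum(),xs.min() if d.any() else 0,xs.max() if d.any() else 0,ys.min() if d.any() else 0,ys.max() if d.any() else 0)
```

```text
hit False [0.49903346 0.27451107 0.05998229] [-0.42544741 -0.2662298  -0.67075933]
True
26.5583
222 185 522 207 328
```

View pics/c6.png

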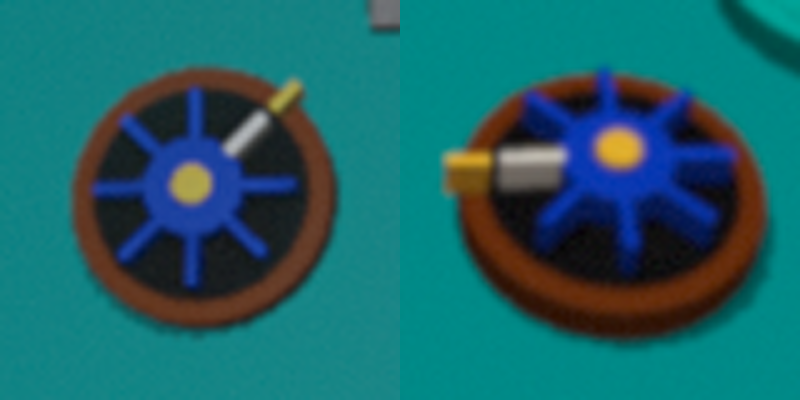

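The white tooth at top crop (247,133) lines up with the pointer at (285,97), and the plinth is where it started.

```bash
python3 -c "
from bench import ticket; print(ticket.finish_job())"
```

```text
the job is handed in; nothing more can be done
None
```

The blue counter is back at zero: its white tooth rests at the brass pointer, and I have handed the job in. I flicked the wheel clockwise with five separate fingertip strokes, and each one moved it exactly one click.

- **Last check:** after the arm went back to its start pose, both camera views showed the white tooth lined up with the pointer and the blue plinth where it began.
- **Forces and time:** no stroke hit its 8 N force stop, and the clock read about 26.6 s at that check.
- **Rest of the scene:** I compared the top view before and after only by pixel difference. It flagged 222 changed pixels, somewhere between the wheel and the arm. I put these down to the turned wheel and the now-closed gripper, but did not view that full picture. I did not check the red counter separately; the arm did not work near it.

No check failed. The one mismatch was the hub position, where the two cameras differed by about 3–4 mm, within what the strokes could tolerate.

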